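Set the green driver's clutch collar to 5 in the model workshop

TASK

Before the porch railing of the model store is screwed on, set the clutch of the green driver: turn its black collar until the numeral 5, picked out in orange, is at the yellow arrow, then let go of it. Leave the blue driver's collar as it is set, and do not push aside or tip the orange tin.

Things in the scene. Friction and masses are not known exactly. Their poses are not given: they have to be found in the camera images.
- collar (a joint): GREEN driver's clutch collar: black upright cylinder, 60 mm across, 40 mm high, white numerals 1-7 on top, 5 orange. In rad, growing as it turns CLOCKWISE seen from above; numeral n is at the fixed yellow arrow at 0.4363*(n-1): 5 at 1.745; stops at 0 and 2.618. Starts at 0.36-1.31. Clicks each 0.436 rad; 0.07 Nm passes a click; freed 0.13 or nearer, it settles into it. Driver and dock are fixed.
- collar_grip (a point): On the green driver's collar axis, 126 mm above the table, a good height to grip, across any diameter. The collar reaches from 26 mm below (top of a fixed green shoulder disc, 90 mm across, with the yellow arrow on its side away from the robot) to 14 mm above; a fixed nose 18 mm across ends 26 mm above. z up, x to numeral 1 (turns with the collar). Dock 100x100x45 mm high.
- spare_mark (a point): Tick of numeral 1 at the rim of the top face (140 mm above the table) of the BLUE driver's collar, which must not be turned. That driver is the same as the green one but for colour. Its axis is 27 mm from this point along this point's own -x. The two drivers stand 160 mm or more apart, axis to axis; either may be on the left.
- tin_center (a point): Centre, half-way up, of the loose orange-banded steel tin, 84 mm across, 115 mm high, on the table to the robot's left, not to be pushed aside or tipped. z up. (A blue-capped jar and a brush lie to the right.)

How it is judged:
At the end, for the whole second after the job is handed in: The green driver's collar rests, released, with the 5 at the arrow (joint at 1.745 rad, within 10 degrees); the blue driver's collar is where it was (its tick within 9 mm, about 20 degrees) and the tin stands upright within 30 mm of its place (value of joint collar between 1.571 and 1.919 rad and velocity of joint collar between -0.1 and 0.1 rad/s and distance of spare_mark from where it was at the start of the episode below 0.009 m and distance of tin_center from where it was at the start of the episode below 0.03 m and angle between tin_center's own z axis and vertical below 0.2 rad); the robot touches nothing.
It fails at once if the blue driver's collar is turned by more than about 20 degrees (distance of spare_mark from where it was at the start of the episode above 0.009 m).
It fails at once if the tin is pushed more than 30 mm or tipped (distance of tin_center from where it was at the start of the episode above 0.03 m or angle between tin_center's own z axis and vertical above 0.2 rad).
It also fails if it takes over 32 s, if anything falls off the work surface, if the arm or the gripper's body presses on something with over 40 N, if the wrist force passes 120 N, or if a joint passes its speed limit or range.

ROBOT

A 6-joint arm with a two-finger parallel gripper is mounted at the origin on the work surface. World frame = base frame: x ahead of the robot, y to its left, z up, the work surface at z = 0. Lengths are in m, angles in rad, forces in N, time in s.
With the tool pointing down it reaches from about 0.375 to 0.975 m from the base axis. Payload 3.8 kg.
Tool frame: the origin (TCP) lies where the fingers leave the gripper's body, on its centre line; the fingertips stand 73 mm ahead of it and the grasp point (between the pads) lies 54 mm ahead of it (nose_length is the distance from the TCP to the fingertips, in m); z points along the fingers, y is the line along which they close (so a half turn about z gives the same grasp; the last joint's range is limited). The gripper opens to 85 mm and grips with 20 to 120 N. Pads are 22 mm wide; open, the fingers measure 114 mm over their backs; the gripper's body (76 mm by 85 mm) begins 54 mm behind the grasp point. The pads swing forward as they close: fully open they stand 13 mm farther back than shut.
Start: joints at [-1.229, 0.264, 1.604, -0, 1.274, -0.037], TCP at [0.25, -0.627, 0.304] pointing down, gripper open.
Joint ranges: [-2.63, 2.63], [-0.94, 2.18], [0.31, 2.57], [-1.31, 4.45], [0, 2.66], [-2.55, 2.55]. Speed limits (rad/s): [2.57, 2.57, 3.14, 3.14, 3.14, 3.14].

INTERFACE

Orientations are given as a rotation vector (axis times angle).
In Python, from workcell import read_state, read_camera, calibration, finish_job, look_for, cut_out, tip_of, nose_length gives the robot as it stands.
- The arm moves only by the tool step_arm, never from a script. Its argument "targets" is a list of rows, each a list of 3 entries, a list of its own where there are three numbers: the turn, a rotation vector about the tool's x, y, z in rad, then the shift along the tool's x, y, z in mm, then the finger opening in mm, from 0 to 85.4. In form: [[[ax, ay, az], [x, y, z], grip], ...]. A call has 1 to 5 rows; each row shifts and turns the commanded pose from where the row before left it, along the tool's axes as they then stand; what a row does not reach is not made up. A row lasts 1/12 s, in which the tool goes at most 41.7 mm and 7.16 degrees, less where a joint would pass 70% of its speed; a pose out of reach is approached as far as the arm can. A call with a gripper value outside its range is refused whole. The fingers move at their own pace and stop on an object; "grip_force" is the grip in N (left out, the last holds). Time passes only in rows, so rows that do not move let the fingers close. It gives the time, the measured TCP pose, the force, the opening and the grip force at its end, in the units of the state.
- read_state(): the state, without advancing time (a new reading comes with each control period).
- read_camera(name): name is "scene" or "top"; returns the picture (480x640x3 uint8, red, green, blue); there is no depth.
- calibration(name): a dict with "camera_matrix" (3x3 intrinsics, pixels), "R" (3x3) and "t" (3): a world point X has camera coordinates R X + t. Camera axes: x right, y down, z forward; pixel columns grow to the right and rows downward; lengths in m; the calibration is good to about 2 mm. A picture is of the moment at which its call begins. calibration takes no time and is no camera call.
- finish_job(): hands the job in; it is judged then, once.
Trained networks look in the newest picture that a camera, given by its name, has taken for a name from the list of things; names that differ only in an ending like _2 or _b are one class to them, and where a whole thing is asked for, a point or a joint stands for the part that bears it (a point fixed in the world has none). Each returns a list of dicts, best first, with "score" (0 to 1); they miss things now and then, are a little off and sometimes report something else, mostly with a low value. They report only what shows in the picture. A call takes as long as a camera call.
- look_for(camera, query): "extent" ([left, top, right, bottom] in pixels, round what is visible of it).
- cut_out(camera, query): "region" (480x640 bool, what is visible of it) and "extent" ([left, top, right, bottom] in pixels, round what is visible of it).
- tip_of(camera, query): "at" ([row, column] in pixels: a listed point, or the origin of a listed thing).
The state is a dict: "time": time; "q": joint angles; "joint_vel": joint speeds; "joint_torque": joint torques, N m; "tool_pos": TCP position; "tcp_rot": TCP orientation; "wrist_force": force on the tool from outside, world axes, zero at the start; "torque": the same for the moment, N m; "width": opening from 0.0 (shut) to 1.0 (fully open); "grip_force": force on a finger pad.
Only numpy, scipy, OpenCV 4.12 (cv2) and the standard library are available. Lean on these libraries where they do the work, as an engineer would, in place of code of your own. Each camera call takes 0.05 s, during which the arm holds its last target. There are 200 camera calls.

## Working session

There is one attempt and no reset: what is moved stays moved. The work goes in short steps, Python scripts to look and compute and a tool call to move; the robot and the scene stay as the last step left them, time stands still between calls to the robot, and variables do not carry over. Pictures are saved under pics/ and viewed, at most 10 in all, crops included, and the job is handed in when it is done.

Besides the shell and the picture viewer there is one more tool, called after "Call:" by a JSON object that holds its "op" and its "data". step_arm: Moves the arm, as the interface text tells. Its arguments: {"type":"object","properties":{"targets":{"type":"array","items":{"type":"array"}},"grip_force":{"type":"number"}},"required":["targets"]}

```bash
mkdir -p pics; cat > h.py <<'E'
import numpy as np, cv2
from workcell import *
def ray(cam,px,z):
    c=calibration(cam);K=np.array(c["camera_matrix"]);R=np.array(c["R"]);t=np.array(c["t"])
    d=R.T@np.linalg.solve(K,[px[0],px[1],1]);o=-R.T@t
    return o+d*(z-o[2])/d[2]
def proj(cam,X):
    c=calibration(cam);p=np.array(c["camera_matrix"])@(np.array(c["R"])@np.array(X)+np.array(c["t"]));return p[:2]/p[2]
def save(cam,n,box=None,s=1):
    im=read_camera(cam)[:,:,::-1]
    if box: im=im[box[1]:box[3],box[0]:box[2]]
    cv2.imwrite(f"pics/{n}.png",cv2.resize(im,None,fx=s,fy=s,interpolation=cv2.INTER_CUBIC))
E
python3 - <<'E'
from h import *
save("top","t0");save("scene","s0")
for cam in("top","scene"):
    for q,z in(("collar_grip",.126),("spare_mark",.14),("tin_center",.0575)):
        for d in tip_of(cam,q)[:2]:
            r,c=d["at"];print(cam,q,round(d["score"],2),(round(c),round(r)),ray(cam,(c,r),z).round(3))
s=read_state();print(s["time"],s["tcp_rot"],s["tool_pos"],s["width"],nose_length)
E
```

```text
top collar_grip 0.76 (429, 260) [ 0.507 -0.1    0.126]
top spare_mark 0.7 (341, 222) [0.585 0.076 0.14 ]
top tin_center 0.78 (203, 218) [0.604 0.373 0.058]
scene collar_grip 0.91 (232, 207) [ 0.506 -0.104  0.126]
scene tin_center 0.62 (440, 328) [0.6   0.37  0.057]
0.4 [-3.08506849e+00 -5.91358938e-01  9.06227902e-05] [ 0.24956353 -0.62706963  0.30366059] 1.0012113260549231 0.0726
```

View pics/t0.png

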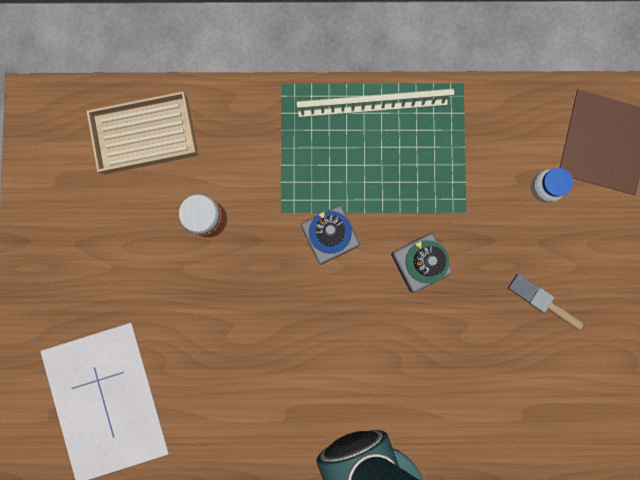

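View pics/s0.png

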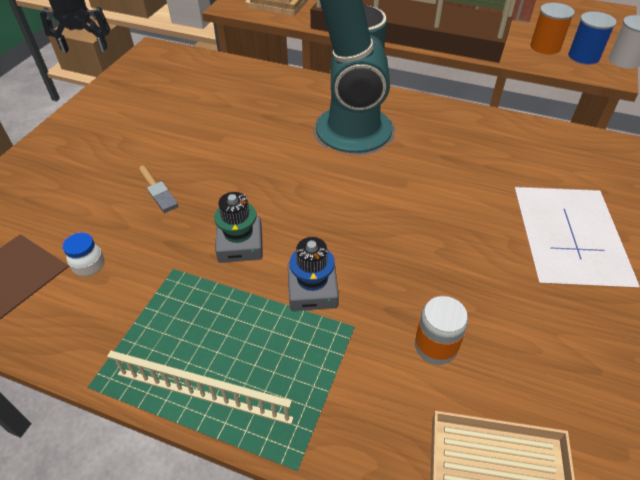

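```bash
python3 - <<'E'
from h import *
save("top","t1",(310,190,490,320),4.4)
E
```

```text
(no output)
```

View pics/t1.png

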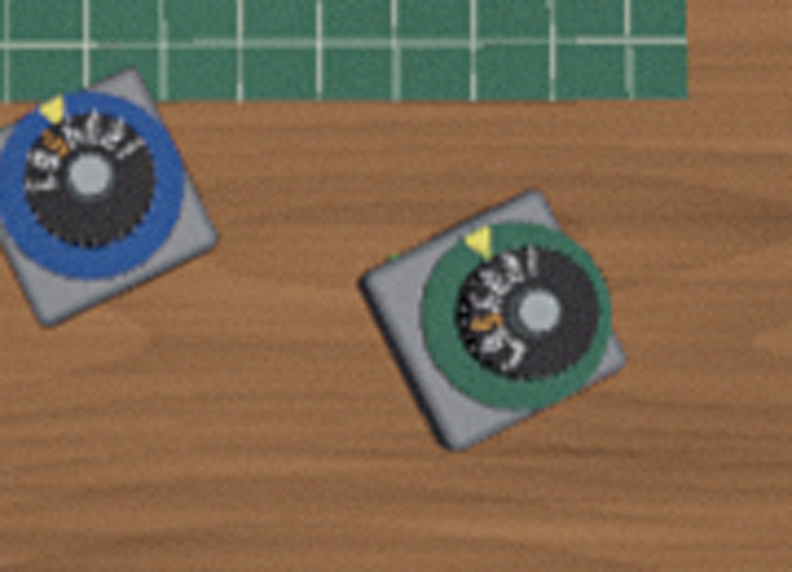

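The top view shows the green driver on the right, with its axis at about (429,260) px. Its arrow points up and to the left, and the orange 5 sits about 75° counter-clockwise of it. The blue driver is at (330,231) and the tin at (200,215). I'll measure the angle while I move above the collar.

```bash
cat > m.py <<'E'
from h import *
def orange(z=.14,cam="top",A=(.507,-.102)):
    im=cv2.cvtColor(read_camera(cam),cv2.COLOR_RGB2HSV)
    u,v=proj(cam,[*A,z]);m=cv2.inRange(im,(5,110,110),(19,255,255))
    yy,xx=np.nonzero(m);k=np.hypot(xx-u,yy-v)<(19 if cam=="top" else 19)
    P=np.array([ray(cam,p,z)[:2] for p in zip(xx[k],yy[k])])-A
    k2=np.hypot(*P.T)<.031;P=P[k2]
    m=cv2.inRange(im,(25,110,150),(34,255,255));yy,xx=np.nonzero(m);k=np.hypot(xx-u,yy-v)<45
    Y=np.array([ray(cam,p,.101)[:2] for p in zip(xx[k],yy[k])])-A
    o,y=P.mean(0),Y.mean(0);a=lambda p:np.degrees(np.arctan2(p[1],p[0]))
    d=a(o)-a(y);print(cam,"orange",o.round(4),len(P),"arrow",y.round(4),len(Y),"angles",a(o),a(y),"to turn cw",d,"joint",1.745-np.radians(d))
E
python3 - <<'E'
from m import *
for c in("top","scene"):
    try: orange(cam=c)
    except Exception as e: print(c,e)
E
```

```text
top orange [-0.0048  0.0219] 18 arrow [0.0348 0.018 ] 20 angles 102.30042454942496 27.416020642441236 to turn cw 74.88440390698372 joint 0.4380205934298287
scene orange [0.0009 0.0005] 19 arrow [0.0311 0.0168] 21 angles 27.092130323250505 28.40392151916019 to turn cw -1.3117911959096844 joint 1.767895075467298
```

Call:
{"op": "step_arm", "data": {"targets": [[[0,0,0],[28.9,-26.2,0],85],[[0,0,0],[28.9,-26.2,0],85],[[0,0,0],[28.9,-26.2,0],85],[[0,0,0],[28.9,-26.2,0],85],[[0,0,0],[28.9,-26.2,0],85]]}}

```text
time: 0.97
tool_pos: [0.3358, -0.4505, 0.304]
tcp_rot: [3.085, 0.59, 0.0]
wrist_force: [0.5, 0.1, -0.6]
width: 0.993
grip_force: 0.0
```

Call:
{"op": "step_arm", "data": {"targets": [[[0,0,0],[28.9,-26.2,0],85],[[0,0,0],[28.9,-26.2,0],85],[[0,0,0],[28.9,-26.2,0],85],[[0,0,0],[28.9,-26.2,0],85],[[0,0,0],[28.9,-26.2,0],85]]}}

```text
time: 1.38
tool_pos: [0.4217, -0.2751, 0.3043]
tcp_rot: [3.085, 0.591, 0.001]
wrist_force: [0.7, 0.8, -0.4]
width: 0.994
grip_force: 0.0
```

The joint reads 0.438 rad, which is numeral 2 at the arrow, so it needs 75° clockwise. That is +z about the tool.

Call:
{"op": "step_arm", "data": {"targets": [[[0,0,0],[28.9,-26.2,0],85],[[0,0,0],[28.9,-26.2,0],85],[[0,0,0],[28.9,-26.2,0],85],[[0,0,0],[28.9,-26.2,0],85],[[0,0,0],[28.9,-26.2,0],85]]}}

```text
time: 1.8
tool_pos: [0.5076, -0.0998, 0.3044]
tcp_rot: [3.085, 0.591, 0.002]
wrist_force: [0.5, -1.0, -0.0]
width: 0.991
grip_force: 0.0
```

```bash
python3 - <<'E'
from h import *
from scipy.spatial.transform import Rotation as Ro
for _ in range(2): read_camera("top"); 
s=read_state();R=Ro.from_rotvec(s["tcp_rot"]).as_matrix();print(s["q"],s["tool_pos"],s["time"]);print(R.round(3))
for A in((.507,-.1),(.506,-.104)):print((R.T@(np.array([*A,.18])-s["tool_pos"])*1000).round(1))
save("scene","s1",(170,130,370,280),4)
E
```

```text
[-0.2378603  -0.03591967  1.93532108  0.00236694  1.24086601  0.94742621] [ 0.50887425 -0.09712133  0.30431978] 1.9
[[ 0.927  0.375  0.002]
 [ 0.375 -0.927  0.002]
 [ 0.002 -0.001 -1.   ]]
[ -3.1   2.1 124.3]
[ -5.5   5.4 124.3]
```

View pics/s1.png

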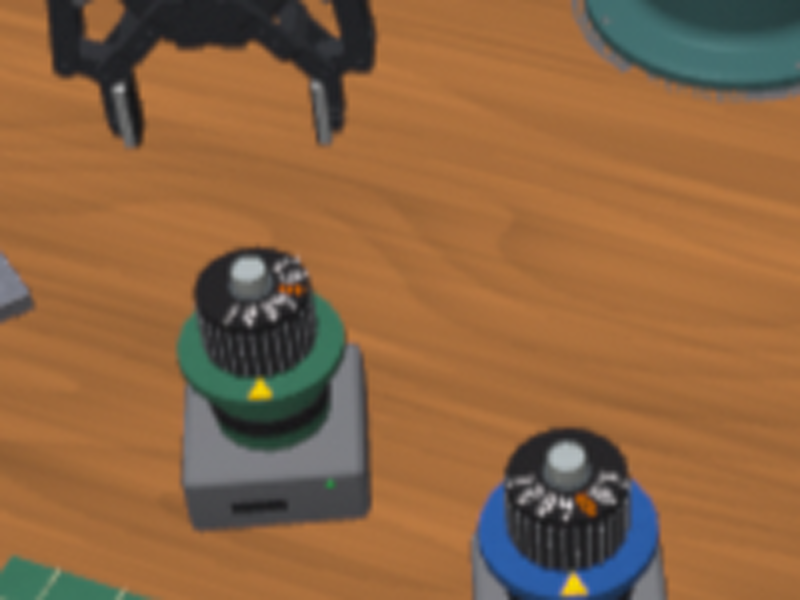

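The scene view has the open gripper above the green collar, whose top is at about (234,202) full-image px. The arrow faces the camera with 2 nearest to it. I'll pre-rotate −42° for wrist room, then refine the centre.

Call:
{"op": "step_arm", "data": {"targets": [[[0,0,-0.122],[-1,0.6,0],85],[[0,0,-0.122],[0,0,0],85],[[0,0,-0.122],[0,0,0],85],[[0,0,-0.122],[0,0,0],85],[[0,0,-0.122],[0,0,0],85]]}}

```text
time: 2.37
tool_pos: [0.5058, -0.104, 0.3039]
tcp_rot: [2.762, 1.497, -0.001]
wrist_force: [-0.6, 0.1, 0.3]
width: 0.998
grip_force: 0.0
```

Call:
{"op": "step_arm", "data": {"targets": [[[0,0,-0.122],[0,0,20],85],[[0,0,0],[0,0,0],85],[[0,0,0],[0,0,0],85]]}}

```text
time: 2.62
tool_pos: [0.505, -0.1035, 0.2828]
tcp_rot: [-2.672, -1.649, 0.004]
wrist_force: [-0.5, 1.1, -0.3]
width: 0.997
grip_force: 0.0
```

```bash
python3 - <<'E'
from h import *
from scipy.spatial.transform import Rotation as Ro
print(ray("scene",(170+255/4,130+287/4),.14),ray("scene",(170+248/4,130+268/4),.152))
print("top",ray("top",(310+533/4.4,190+312/4.4),.14),ray("top",(310+540/4.4,190+312/4.4),.152),ray("top",(310+515/4.4,190+317/4.4),.1))
read_camera("scene")
for d in tip_of("scene","collar_grip")[:1]+cut_out("scene","collar_grip")[:1]:
    if "at" in d: print(ray("scene",d["at"][::-1],.126))
    else: print(d["extent"],d["score"])
s=read_state();R=Ro.from_rotvec(s["tcp_rot"]).as_matrix();print(s["q"],s["tool_pos"],s["time"]);print(R.round(3))
for A in((.507,-.1),(.506,-.104)):print((R.T@(np.array([*A,.18])-s["tool_pos"])*1000).round(1))
E
```

```text
[ 0.50399398 -0.09902534  0.14      ] [ 0.50321799 -0.10178148  0.152     ]
top [ 0.50589747 -0.1021046   0.14      ] [ 0.5054487  -0.10294365  0.152     ] [ 0.50504083 -0.10126822  0.1       ]
[ 0.51125648 -0.10770867  0.126     ]
[218.6, 190.7, 251.2, 221.2] 0.7
[-2.49203413e-01 -2.37624963e-02  1.96048386e+00 -1.93775243e-04
  1.20399800e+00  2.13832206e-01] [ 0.50646806 -0.10325051  0.2846544 ] 2.7667
[[ 0.447  0.895  0.001]
 [ 0.895 -0.447 -0.   ]
 [ 0.     0.001 -1.   ]]
[  3.1  -1.1 104.7]
[ -0.9  -0.2 104.7]
```

Call:
{"op": "step_arm", "data": {"targets": [[[0,0,0],[0,0,25],85],[[0,0,0],[0,0,25],85],[[0,0,0],[0,0,20],85],[[0,0,0],[0,0,0],85]]}}

```text
time: 3.1
tool_pos: [0.5039, -0.1021, 0.2102]
tcp_rot: [-2.666, -1.652, 0.008]
wrist_force: [-0.7, 0.4, -1.3]
width: 0.996
grip_force: 0.0
```

Call:
{"op": "step_arm", "data": {"targets": [[[0,0,0],[0,0,12],85],[[0,0,0],[0,0,12],85],[[0,0,0],[0,0,8],85],[[0,0,0],[0,0,0],85],[[0,0,0],[0,0,0],85]]}}

```text
time: 3.52
tool_pos: [0.5063, -0.1026, 0.1817]
tcp_rot: [-2.669, -1.656, 0.001]
wrist_force: [-0.2, -0.1, 0.3]
width: 0.995
grip_force: 0.0
```

```bash
python3 - <<'E'
from h import *
s=read_state();print(s["tool_pos"],s["wrist_force"])
save("scene","s2",(170,110,370,260),4)
E
```

```text
[ 0.50627309 -0.10260037  0.18171042] [-0.18024448 -0.13301187  0.25516486]
```

View pics/s2.png

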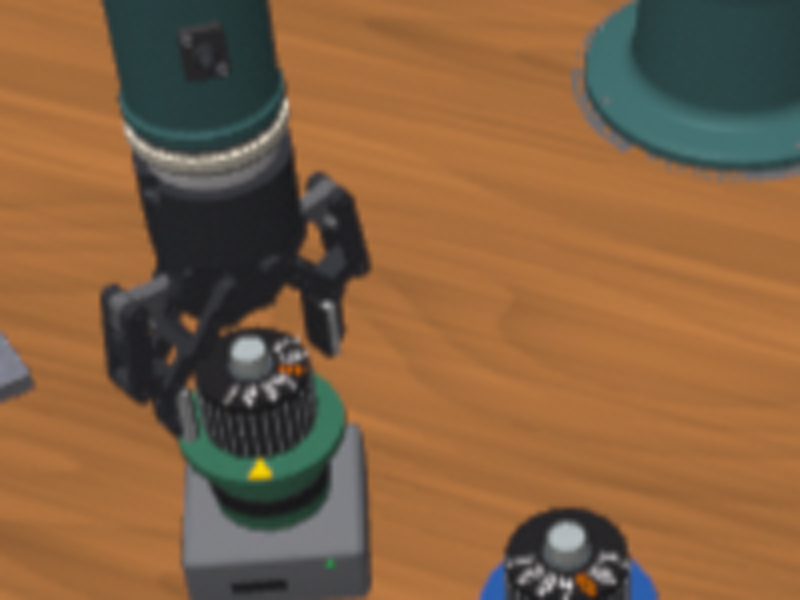

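The fingers straddle the collar, one at about (185,410) and one at (325,330) in the crop. Closing.

Call:
{"op": "step_arm", "data": {"targets": [[[0,0,0],[0,0,0],50],[[0,0,0],[0,0,0],50],[[0,0,0],[0,0,0],50],[[0,0,0],[0,0,0],50],[[0,0,0],[0,0,0],50]], "grip_force": 30}}

```text
time: 3.98
tool_pos: [0.5062, -0.1024, 0.183]
tcp_rot: [-2.669, -1.656, 0.0]
wrist_force: [-3.2, 2.4, 4.9]
width: 0.69
grip_force: 32.3
```

Call:
{"op": "step_arm", "data": {"targets": [[[0,0,0],[0,0,0],50],[[0,0,0],[0,0,0],50]]}}

```text
time: 4.15
tool_pos: [0.5061, -0.1024, 0.183]
tcp_rot: [-2.669, -1.656, 0.0]
wrist_force: [-3.2, 1.8, 5.2]
width: 0.694
grip_force: 32.3
```

Gripped at 59 mm. Turning 1.309 rad: 11 × 0.119.

Call:
{"op": "step_arm", "data": {"targets": [[[0,0,0.119],[0,0,0],50],[[0,0,0.119],[0,0,0],50],[[0,0,0.119],[0,0,0],50],[[0,0,0.119],[0,0,0],50],[[0,0,0.119],[0,0,0],50]]}}

```text
time: 4.57
tool_pos: [0.5062, -0.1025, 0.183]
tcp_rot: [3.04, 0.793, -0.0]
wrist_force: [-3.3, 1.1, 4.4]
width: 0.692
grip_force: 32.3
```

Call:
{"op": "step_arm", "data": {"targets": [[[0,0,0.119],[0,0,0],50],[[0,0,0.119],[0,0,0],50],[[0,0,0.119],[0,0,0],50],[[0,0,0.119],[0,0,0],50],[[0,0,0.119],[0,0,0],50]]}}

```text
time: 4.98
tool_pos: [0.5063, -0.1027, 0.1829]
tcp_rot: [3.138, -0.133, -0.0]
wrist_force: [-2.4, 0.5, 4.4]
width: 0.691
grip_force: 32.3
```

Call:
{"op": "step_arm", "data": {"targets": [[[0,0,0.119],[0,0,0],50],[[0,0,0],[0,0,0],50],[[0,0,0],[0,0,0],50]]}}

```text
time: 5.23
tool_pos: [0.5063, -0.1028, 0.1829]
tcp_rot: [3.126, -0.306, -0.0]
wrist_force: [-4.1, -0.2, 6.2]
width: 0.693
grip_force: 32.5
```

```bash
python3 - <<'E'
from h import *
from scipy.spatial.transform import Rotation as Ro
s=read_state();a=Ro.from_rotvec([-2.669,-1.656,0]);print(s["q"],s["tool_pos"],s["wrist_force"],s["torque"],(a.inv()*Ro.from_rotvec(s["tcp_rot"])).as_rotvec())
save("scene","s3",(170,110,370,260),4)
E
```

```text
[-2.48274778e-01  7.53543472e-02  2.06047533e+00 -5.10207297e-04
  1.00574978e+00  1.51778827e+00] [ 0.50626297 -0.10277486  0.18289629] [-4.07735926 -0.24891853  6.16577079] [-0.08902146  0.65320421 -0.04447442] [-9.92810023e-04 -2.27918896e-04  1.30564519e+00]
```

View pics/s3.png

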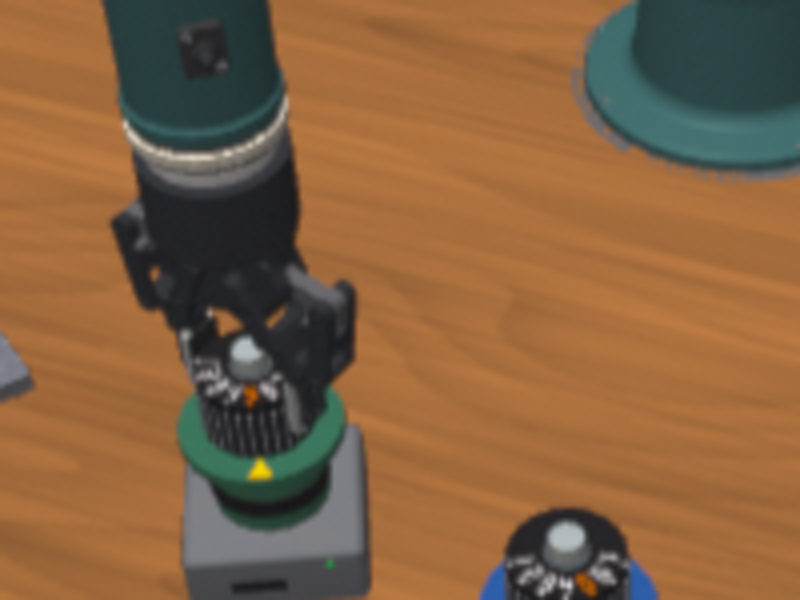

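The orange 5 at (252,395) is lined up with the arrow at (260,468), and the blue collar hasn't moved. Releasing and retreating straight up.

Call:
{"op": "step_arm", "data": {"targets": [[[0,0,0],[0,0,0],85],[[0,0,0],[0,0,0],85],[[0,0,0],[0,0,0],85],[[0,0,0],[0,0,0],85],[[0,0,0],[0,0,0],85]]}}

```text
time: 5.7
tool_pos: [0.5064, -0.1026, 0.1818]
tcp_rot: [-3.126, 0.31, -0.0]
wrist_force: [0.8, -0.3, 0.1]
width: 0.994
grip_force: 0.0
```

Call:
{"op": "step_arm", "data": {"targets": [[[0,0,0],[0,0,-10],85],[[0,0,0],[0,0,-25],85],[[0,0,0],[0,0,-30],85],[[0,0,0],[0,0,-30],85],[[0,0,0],[0,0,-25],85]]}}

```text
time: 6.12
tool_pos: [0.5067, -0.1027, 0.3048]
tcp_rot: [3.126, -0.31, 0.003]
wrist_force: [-0.3, -0.4, 1.0]
width: 0.995
grip_force: 0.0
```

Call:
{"op": "step_arm", "data": {"targets": [[[0,0,0],[-30,0,0],85],[[0,0,0],[-30,0,0],85],[[0,0,0],[-20,0,0],85],[[0,0,0],[0,0,0],85],[[0,0,0],[0,0,0],85]]}}

```text
time: 6.53
tool_pos: [0.4274, -0.0867, 0.3028]
tcp_rot: [3.126, -0.311, 0.003]
wrist_force: [-0.0, 0.0, -0.3]
width: 1.0
grip_force: 0.0
```

```bash
python3 - <<'E'
from h import *
s=read_state();print(s["time"],s["tool_pos"],s["wrist_force"],s["width"])
a=read_camera("top")[190:320,310:490,::-1];b=read_camera("scene")[180:310,180:360,::-1]
cv2.imwrite("pics/f.png",cv2.resize(np.hstack([a,b]),None,fx=2.2,fy=2.2,interpolation=cv2.INTER_CUBIC))
r,c=tip_of("scene","tin_center")[0]["at"];print(c,r)
E
```

```text
6.5333 [ 0.4274482  -0.08673948  0.30278709] [-0.04115863  0.02662936 -0.2586405 ] 0.9996341539598518
437.3 330.5
```

View pics/f.png

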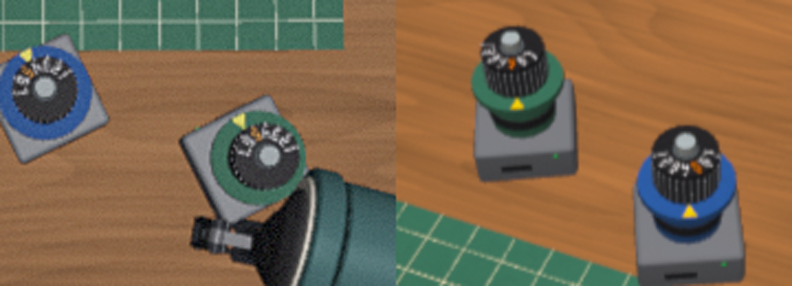

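In both views the 5 is at the arrow. A numeric check next, then I'll hand in if it passes.

```bash
python3 - <<'E'
from m import *
for A in((.507,-.102),(.5055,-.1022)): orange(A=A)
E
```

```text
top orange [0.0198 0.01  ] 20 arrow [0.0348 0.018 ] 20 angles 26.829353059952062 27.416020642441236 to turn cw -0.5866675824891736 joint 1.7552392809291517
top orange [0.0213 0.0102] 20 arrow [0.036  0.0183] 19 angles 25.619790420059257 26.924971310940247 to turn cw -1.3051808908809903 joint 1.7677797038799863
```

```bash
python3 -c "
from workcell import *
print(finish_job())"
```

```text
the job is handed in; nothing more can be done
None
```

The job is handed in: the green collar is released with the 5 at the arrow (measured at about 1.755 rad, target 1.745), the blue collar and the tin were not disturbed, and the robot touches nothing; the hand-in returned no verdict.

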